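# Clear the cut-off saw's tray and hold the blank pusher open for loading

### The job

Take the two finished tube sleeves out of the cut-off saw's catch tray and set them down inside the grey tote, not dropping them in. Then take the upright black handle of the spring-loaded tube pusher and pull it back, away from the saw, until its pointer stands over the mark clip on the scale, and finish while still holding it there against its spring, so that the next tube blank can be laid in the trough. Leave the wooden tube block, the wrench and the can where they are.

Things in the scene. Friction and masses are not known exactly. Their poses are not given: they have to be found in the camera images.
- machine: bench cut-off saw for tube, fixed; origin on the bench under the middle of the saw, x across the machine (away from the robot at yaw 0), y along it from the catch tray (-y) past the saw to the tube feeder (+y). Cast base x -90 to 150, y -70 to 70 mm, 58 mm high; its vice's handwheel reaches x = -107 mm, 111 mm high; raised saw head over x -40 to 150, y -50 to 80 mm, up to 295 mm high
- feeder (a point): centre of the feeder bed's top face, 60 mm above the bench; axes as the machine's. The bed reaches 68 mm either way in x and 155 mm in y; the V-trough on it, on the side away from the robot, is 90 mm high, the pusher's guide rail is 26 mm from here towards the robot
- tray_floor (a point): middle of the inner floor of the catch tray, an open sheet-metal pan, 3 mm above the bench, at y = -245 mm in the machine's frame; axes as the machine's. Inside it measures 144 mm (x) by 234 mm (y); walls 3 mm thick, 22 mm high. A chute 75 mm high at most leads from the saw into its +y end and overhangs its last 5 mm
- sleeve0_center (a point): cut sleeve of bare steel tube, 32 mm outside, 26 mm inside, 50 mm long, 0.1 kg, one of two alike; it lies on its side in the catch tray, and can roll. This point is its centre, 16 mm above what it lies on; its x axis runs along the tube. The other sleeve is at least 85 mm away, centre to centre
- sleeve1_center (a point): cut sleeve of bare steel tube, 32 mm outside, 26 mm inside, 50 mm long, 0.1 kg, one of two alike; it lies on its side in the catch tray, and can roll. This point is its centre, 16 mm above what it lies on; its x axis runs along the tube. The other sleeve is at least 85 mm away, centre to centre
- sleeve0: the sleeve of point sleeve0_center; origin on its skin, midway along: use the point for grasping
- sleeve1: the sleeve of point sleeve1_center; origin on its skin, midway along: use the point for grasping
- tote: shallow open grey plastic tote, loose, 0.9 kg, 150 mm (x) by 220 mm (y), 60 mm high, walls and floor about 4 mm; origin at the centre of its underside, z up
- carriage (a joint): travel of the pusher along its guide rail, m: 0 = home, next to the saw; grows to 0.135 as it is pulled away from the saw (machine's +y). A return spring pulls it home: about 8 N at home, rising by 0.35 N per cm, plus about 1 N of friction; let go, it runs back to 0
- handle (a point): middle of the grip of the pusher's upright black handle, a round barrel 18 to 23 mm thick, from 31 mm above this point to 44 mm below, where the carriage block begins (50 by 60 mm, top 98 mm above the bench). It rides with the carriage; axes as the machine's; at home at machine x = -45, y = 130 mm, 142 mm above the bench
- pointer (a point): tip of the carriage's thin steel pointer, which reaches out over the scale on the robot's side; same place along the rail (machine y) as the handle's axis
- mark: dark steel clip on the edge of the white scale strip on the robot's side of the feeder bed, 16 mm wide along the rail, a white line across its middle, its top 6 mm above the strip; origin at its middle on the strip's surface, 64 mm above the bench; y along the rail, away from the saw. It stands 60 to 115 mm from the pointer's home place and is fixed
- tube_block: split wooden tube-clamping block with two holes, 55 by 140 by 45 mm, a bystander; origin at the centre of its underside
- wrench: steel wrench 170 mm long lying on the bench, a bystander
- can: can 74 mm wide and 85 mm high, a bystander; origin at the centre of its underside
Not all that is in view belongs to the job. Leave any green look-alike of the sleeve0 alone.

How it is judged:
By the outcome, as a careful person would: the job done as asked, in the order asked, and still so for the second after the job is handed in, while the arm keeps its last pose, push and grip.
It also fails if it takes over 72 s, if anything falls off the work surface, if the arm or the gripper's body presses on something with over 40 N, if the wrist force passes 120 N, or if a joint passes its speed limit or range.

### The arm

A 7-joint arm with a two-finger parallel gripper is mounted at the origin on the work surface. World frame = base frame: x ahead of the robot, y to its left, z up, the work surface at z = 0. Lengths are in m, angles in rad, forces in N, time in s.
With the tool pointing down it reaches from about 0.4 to 0.875 m from the base axis. Payload 19.3 kg.
Tool frame: the origin (TCP) lies where the fingers leave the gripper's body, on its centre line; the fingertips stand bot.tip_reach ahead of it and the grasp point (between the pads) lies 54 mm ahead of it (bot.tip_reach is the distance from the TCP to the fingertips, in m); z points along the fingers, y is the line along which they close (so a half turn about z gives the same grasp; the last joint's range is limited). The gripper opens to 85 mm and grips with 20 to 120 N. Pads are 22 mm wide; open, the fingers measure 114 mm over their backs; the gripper's body (76 mm by 85 mm) begins 54 mm behind the grasp point. The pads swing forward as they close: fully open they stand 13 mm farther back than shut.
Start: joints at [-1.223, 0.521, -0.036, 1.599, 0.021, 1.021, -0.113], TCP at [0.254, 0.571, 0.304] pointing down, gripper open.
Joint ranges: [-2.91, 2.91], [-0.3, 2.13], [-1.5, 1.42], [0.17, 2.43], [-1.26, 4.41], [0.16, 1.93], [-2.52, 2.52]. Speed limits (rad/s): [1.89, 1.89, 2.39, 2.39, 3.01, 3.01, 3.01].

### API

Orientations are given as [roll, pitch, yaw] about the fixed x, y, z axes, in that order (R = Rz(yaw) Ry(pitch) Rx(roll)).
In Python, from workcell import bot gives the robot as it stands. The module is installed in compiled form; this text tells all that it offers.
- The arm moves only by the shell command python3 -m jog 'ROWS' [FORCE]. ROWS is JSON, a list that holds one entry, the list of rows, each a list of 7 numbers: the shift along the tool's x, y, z in mm, then the turn, a rotation vector about the tool's x, y, z in rad, then the opening, from 0 (shut) to 1 (fully open). In form: [[[tx, ty, tz, wx, wy, wz, fingers], ...]]. A call has 1 to 5 rows; each row shifts and turns the commanded pose from where the row before left it, along the tool's axes as they then stand; what a row does not reach is not made up. A row lasts 1/10 s, in which the tool goes at most 50 mm and 8.59 degrees, less where a joint would pass 70% of its speed; a pose out of reach is approached as far as the arm can. A call is refused whole if a number of a shift passes 50 or a number of a turn 0.15, either way. A call with a gripper value outside its range is refused whole. The fingers move at their own pace and stop on an object; FORCE is the grip in N (left out, the last holds). Time passes only in rows, so rows that do not move let the fingers close. It gives the time, the measured TCP pose, the force, the opening and the grip force at its end, in the units of the state.
- bot.observe(): the state, without advancing time (a new reading comes with each control period).
- bot.grab_frame(name): name is "scene" or "top" or "wrist"; returns a dict with "img" (384x512x3 uint8, red, green, blue), "intrinsics" (3x3 intrinsics, pixels), "k1" (the pictures are not rectified: a ray, as slopes to the right and down, at radius r is drawn at 1 + k1 r^2 times it, then the intrinsics apply), "R" (3x3) and "t" (3): a world point X has camera coordinates R X + t; the wrist camera has in their place "tool_from_camera" (4x4, takes a point from camera to tool coordinates, whose origin is the TCP and whose axes are the flange's). Camera axes: x right, y down, z forward; pixel columns grow to the right and rows downward; lengths in m; the calibration is good to about 2 mm. A picture is of the moment at which its call begins: read the wrist's pose just before it. There is no depth.
- bot.job_done(): hands the job in; it is judged then, once.
Trained networks look in a picture, given as the dict that the camera call returned (one of the last four; its "shot" number tells which), for a name from the list of things; names that differ only in an ending like _2 or _b are one class to them, and where a whole thing is asked for, a point or a joint stands for the part that bears it (a point fixed in the world has none). Each returns a list of dicts, best first, with "conf" (0 to 1); they miss things now and then, are a little off and sometimes report something else, mostly with a low value. They report only what shows in the picture. A call takes as long as a camera call. They do not tell look-alikes from the thing itself.
- bot.trace(query, picture): "region" (384x512 bool, what is visible of it).
- bot.spot_point(query, picture): "xyz" ([x, y, z] in m, in world coordinates, good to about 4 mm: a listed point, or the origin of a listed thing).
The state is a dict: "clock": time; "qpos": joint angles; "qd": joint speeds; "joint_efforts": joint torques, N m; "position": TCP position; "tool_rot": TCP orientation; "force": force on the tool from outside, world axes, zero at the start; "moment": the same for the moment, N m; "grip_width": finger opening in m; "finger_force": force on a finger pad.
Only numpy, scipy, OpenCV 4.12 (cv2) and the standard library are available. Lean on these libraries where they do the work, as an engineer would, in place of code of your own. Each camera call takes 0.05 s, during which the arm holds its last target. There are 200 camera calls.

## Working session

There is one attempt and no reset: what is moved stays moved. The work goes in short steps, Python scripts to look and compute and a shell command to move; the robot and the scene stay as the last step left them, time stands still between calls to the robot, and variables do not carry over. Pictures are saved under pics/ and viewed, at most 10 in all, crops included, and the job is handed in when it is done.

```bash
mkdir -p pics
cat > h.py <<'E'
import numpy as np, cv2
from workcell import bot
from scipy.spatial.transform import Rotation as Ro
def save(f,n): cv2.imwrite('pics/'+n+'.png', f['img'][:,:,::-1])
def proj(f,X):
    c=f['R']@np.array(X)+f['t']; s=c[:2]/c[2]; s=s*(1+f['k1']*(s@s)); K=f['intrinsics']
    return K[:2,:2]@s+K[:2,2]
def spots(f,names):
    for q in names:
        for d in bot.spot_point(q,f)[:4]:
            print(q,np.round(d['xyz'],4),round(d['conf'],2),np.round(proj(f,d['xyz'])) if 'R' in f else '')
E
python3 - <<'E'
from h import *
s=bot.observe(); print(s, bot.tip_reach)
a=bot.grab_frame('scene'); b=bot.grab_frame('top')
cv2.imwrite('pics/s.png',a['img'][:,:,::-1]);cv2.imwrite('pics/t.png',b['img'][:,:,::-1])
N=['machine','feeder','tray_floor','sleeve0_center','tote','handle','pointer','mark','tube_block','wrench','can']
print('scene');spots(a,N);print('top');spots(b,N)
E
```

```text
{'clock': 0.0, 'qpos': array([-1.22320406,  0.52202577, -0.03632293,  1.59999348,  0.02119466,
        1.02108088, -0.11282317]), 'qd': array([ 0.00110671,  0.0014275 ,  0.00025606,  0.00018601, -0.00099158,
       -0.00057526, -0.00083969]), 'joint_efforts': array([-2.67647505e-03, -9.27132154e+01,  1.97863653e+00, -3.69955266e+01,
        1.77819299e-02,  8.01015180e-03, -4.16384887e-05]), 'position': array([0.25351862, 0.5710038 , 0.30332361]), 'tool_rot': array([-3.14047260e+00,  7.69403947e-05,  2.72376035e+00]), 'force': array([-0.58408465, -0.18979838, -0.51093965]), 'moment': array([ 0.03799022, -0.05460044, -0.02174433]), 'finger_force': 0.0, 'grip_width': 0.08521753109759579} 0.0726
scene
machine [ 0.5865  0.0649 -0.0032] 0.69 [300. 229.]
feeder [0.5806 0.2907 0.0654] 0.88 [386. 201.]
tray_floor [ 0.5859 -0.1767  0.0081] 0.63 [210. 239.]
tray_floor [ 0.3501  0.2841 -0.002 ] 0.23 [352. 156.]
sleeve0_center [ 0.7234 -0.2644  0.0135] 0.73 [178. 292.]
sleeve0_center [ 0.5987 -0.3702  0.0134] 0.55 [133. 253.]
sleeve0_center [ 0.5912 -0.2297  0.0202] 0.5 [189. 241.]
sleeve0_cente
[... 513 characters left out ...]
0638] 0.72 [154. 188.]
tray_floor [ 0.588  -0.1779  0.0015] 0.56 [301. 186.]
sleeve0_center [ 0.597  -0.3732  0.015 ] 0.62 [361. 181.]
sleeve0_center [ 0.5888 -0.1755  0.001 ] 0.61 [300. 186.]
sleeve0_center [ 0.5862 -0.2279  0.0162] 0.57 [317. 185.]
sleeve0_center [ 0.7239 -0.2623  0.0172] 0.41 [325. 145.]
tote [ 0.3531 -0.284   0.0014] 0.84 [338. 257.]
tote [ 0.4129 -0.0067 -0.001 ] 0.35 [251. 240.]
handle [0.5514 0.1997 0.143 ] 0.62 [178. 190.]
pointer [0.5065 0.2005 0.0758] 0.83 [183. 209.]
mark [0.5156 0.2751 0.0629] 0.42 [159. 207.]
tube_block [0.3492 0.2858 0.003 ] 0.7 [159. 262.]
wrench [ 0.4128 -0.0046 -0.0007] 0.52 [250. 240.]
can [ 7.514e-01  2.290e-01 -7.000e-04] 0.96 [180. 142.]
```

View pics/s.png

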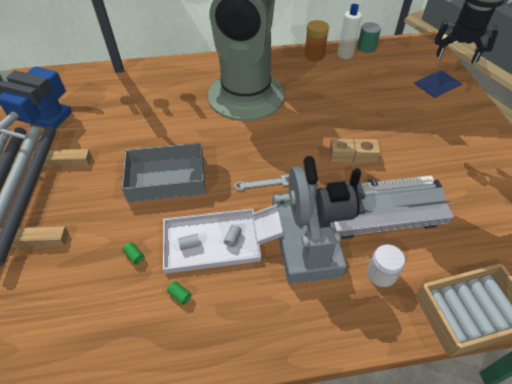

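View pics/t.png

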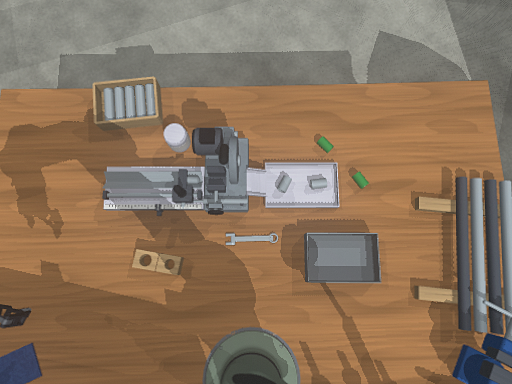

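The scene view shows the sleeves in the tray at (189,241) and (232,236), green look-alikes at (133,253) and (178,292), and the tote at (165,172). In the top view the sleeves are at (317,182) and (283,182), and the green ones at (361,181) and (325,145). Other possible confusions are the tube blanks in the wooden box at (130,100) top and the tubes on the rack at right. I want the two grey sleeves in the tray, so I'll check them in a close crop.

```bash
cat >> h.py <<'E'
def unproj(f,uv,z,pose=None):
    K=f['intrinsics']; d=(np.array(uv,float)-K[:2,2])/np.array([K[0,0],K[1,1]]); s=d.copy()
    for _ in range(20): s=d/(1+f['k1']*(s@s))
    r=np.array([s[0],s[1],1])
    if 'R' in f: o=-f['R'].T@f['t']; r=f['R'].T@r
    else:
        T=f['tool_from_camera']; Rt=Ro.from_euler('xyz',pose['tool_rot']).as_matrix()
        o=Rt@T[:3,3]+pose['position']; r=Rt@T[:3,:3]@r
    return o+r*(z-o[2])/r[2]
E
python3 - <<'E'
from h import *
fs={n:bot.grab_frame(n) for n in ('scene','top')}
out=[]
for n,f in fs.items():
    for q in ('sleeve0','sleeve1_center'):
        for d in bot.trace(q,f)[:5]:
            m=d['region']; ys,xs=np.nonzero(m)
            if len(xs)<10: continue
            (c,wh,a)=cv2.minAreaRect(np.c_[xs,ys].astype(np.float32))
            bp=cv2.boxPoints((c,wh,a)); w=np.array([unproj(f,p,.016)[:2] for p in bp])
            print(n,q,round(d['conf'],2),len(xs),np.round(c),f['img'][m].mean(0).round(),np.round(unproj(f,c,.022),4),np.round(w,3).tolist())
a=cv2.resize(fs['scene']['img'][195:285,150:285],None,fx=5.8,fy=5.8)[:300*2]
b=cv2.resize(fs['top']['img'][155:215,260:350],None,fx=8,fy=8)
cv2.imwrite('pics/c.png',b[:,:,::-1])
E
```

```text
scene sleeve0 0.87 262 [133. 253.] [ 54. 130.  67.] [ 0.6056 -0.3693  0.022 ] [[0.586, -0.401], [0.564, -0.381], [0.618, -0.341], [0.638, -0.361]]
scene sleeve0 0.81 306 [179. 293.] [ 55. 131.  67.] [ 0.7308 -0.2607  0.022 ] [[0.718, -0.292], [0.693, -0.271], [0.738, -0.231], [0.761, -0.252]]
scene sleeve0 0.72 238 [188. 242.] [145. 154. 157.] [ 0.5957 -0.2319  0.022 ] [[0.577, -0.26], [0.57, -0.21], [0.606, -0.205], [0.613, -0.254]]
scene sleeve0 0.72 281 [232. 236.] [137. 145. 148.] [ 0.5946 -0.1191  0.022 ] [[0.607, -0.149], [0.55, -0.117], [0.574, -0.088], [0.63, -0.121]]
scene sleeve1_center 0.49 282 [232. 236.] [136. 144. 147.] [ 0.5966 -0.1196  0.022 ] [[0.612, -0.149], [0.551, -0.118], [0.573, -0.089], [0.632, -0.121]]
top sleeve0 0.55 140 [360. 180.] [ 78. 134.  77.] [ 0.5992 -0.368   0.022 ] [[0.611, -0.343], [0.631, -0.368], [0.591, -0.397], [0.571, -0.371]]
top sleeve0 0.54 121 [318. 183.] [156. 165. 169.] [ 0.5901 -0.2307  0.022 ] [[0.603, -0.207], [0.608, -0.255], [0.58, -0.257], [0.575, -0.209]]
top sleeve0 0.46 159 [284. 184.] [145. 152. 157.] [ 0.5911 -0.1182  0.022 ] [[0.574, -0.092], [0.626, -0.119], [0.611, -0.146], [0.56, -0.119]]
top sleeve1_center 0.49 160 [284. 184.] [146. 153. 158.] [ 0.5914 -0.1192  0.022 ] [[0.576, -0.092], [0.626, -0.119], [0.61, -0.147], [0.56, -0.121]]
```

View pics/c.png

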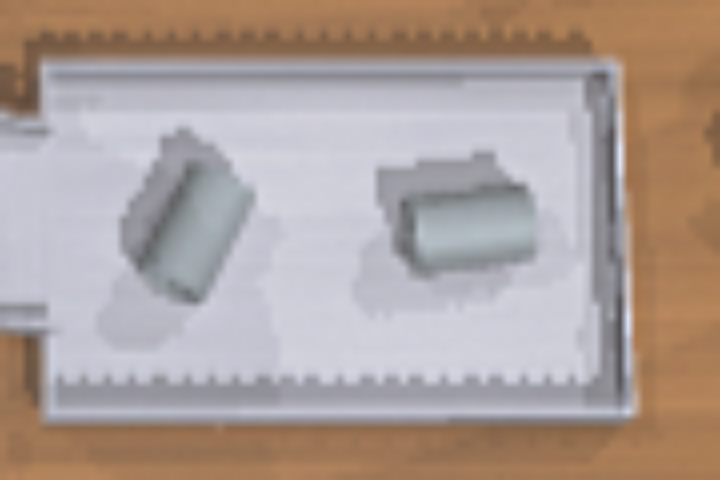

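The crop confirms two bare grey sleeves lying in the tray. A (right) is at world (0.588,-0.230) with its axis at about 97°. B (left, near the chute) is at (0.590,-0.119) with its axis at about -28°. I'll move to a hover over A by way of the robot side.

```bash
cat >> h.py <<'E'
def plan(targets, start=None):
    "targets: (x,y,z,yaw_deg,n rows); prints rows, shift before turn"
    s=bot.observe(); p=np.array(s['position']); R=Ro.from_euler('xyz',s['tool_rot'])
    if start is not None: p=np.array(start[:3]); R=Ro.from_euler('xyz',[np.pi,0,np.radians(start[3])])
    for x,y,z,yaw,n in targets:
        G=Ro.from_euler('xyz',[np.pi,0,np.radians(yaw)]); d=np.array([x,y,z])-p; w=(R.inv()*G).as_rotvec()
        print('->',x,y,z,yaw)
        for i in range(n):
            print('  ',np.round(R.inv().apply(d/n)*1000,1).tolist(),np.round(w/n,3).tolist()); R=R*Ro.from_rotvec(w/n)
        p=np.array([x,y,z]); R=G
E
python3 -c "
from h import *
plan([(.40,.05,.30,127,12),(.588,-.230,.25,97,8)])"
```

```text
-> 0.4 0.05 0.3 127
   [-28.8, -34.7, 0.3] [-0.0, 0.0, 0.042]
   [-30.2, -33.5, 0.3] [-0.0, 0.0, 0.042]
   [-31.6, -32.2, 0.3] [-0.0, 0.0, 0.042]
   [-32.9, -30.8, 0.3] [-0.0, 0.0, 0.042]
   [-34.2, -29.4, 0.3] [-0.0, 0.0, 0.042]
   [-35.4, -27.9, 0.3] [-0.0, 0.0, 0.042]
   [-36.6, -26.4, 0.3] [-0.0, 0.0, 0.042]
   [-37.7, -24.8, 0.3] [-0.0, 0.0, 0.042]
   [-38.7, -23.2, 0.3] [-0.0, 0.0, 0.042]
   [-39.6, -21.6, 0.3] [-0.0, 0.0, 0.042]
   [-40.5, -19.9, 0.3] [-0.0, 0.0, 0.042]
   [-41.3, -18.2, 0.3] [-0.0, 0.0, 0.042]
-> 0.588 -0.23 0.25 97
   [-42.1, -2.3, 6.2] [0.0, -0.0, 0.065]
   [-42.2, 0.5, 6.2] [0.0, -0.0, 0.065]
   [-42.0, 3.2, 6.2] [0.0, -0.0, 0.065]
   [-41.7, 6.0, 6.2] [0.0, -0.0, 0.065]
   [-41.3, 8.7, 6.2] [0.0, -0.0, 0.065]
   [-40.6, 11.4, 6.2] [0.0, -0.0, 0.065]
   [-39.8, 14.0, 6.3] [0.0, -0.0, 0.065]
   [-38.8, 16.6, 6.3] [0.0, -0.0, 0.065]
```

```bash
python3 -m jog '[[[-29,-35,0,0,0,0.042,0.8],[-30,-33.5,0,0,0,0.042,0.8],[-31.5,-32,0,0,0,0.042,0.8],[-33,-31,0,0,0,0.042,0.8],[-34,-29.5,0,0,0,0.042,0.8]]]'
python3 -m jog '[[[-35.5,-28,0,0,0,0.042,0.8],[-36.5,-26.5,0,0,0,0.042,0.8],[-37.5,-25,0,0,0,0.042,0.8],[-38.5,-23,0,0,0,0.042,0.8],[-39.5,-21.5,0,0,0,0.042,0.8]]]'
python3 -m jog '[[[-40.5,-20,0,0,0,0.042,0.6],[-41.5,-18,0,0,0,0.042,0.6],[0,0,0,0,0,0,0.6]]]'
```

```text
clock: 2.0
position: [0.3146, 0.3522, 0.304]
tool_rot: [3.141, -0.0, 2.512]
force: [1.6, 0.8, -0.5]
grip_width: 0.0686
finger_force: 0.0
clock: 2.5
position: [0.3757, 0.1355, 0.3042]
tool_rot: [3.141, 0.0, 2.302]
force: [1.2, 0.4, -1.6]
grip_width: 0.0685
finger_force: 0.0
clock: 2.8
position: [0.4011, 0.0456, 0.3042]
tool_rot: [3.141, 0.001, 2.212]
force: [-0.4, 1.6, -0.9]
grip_width: 0.0509
finger_force: 0.0
```

```bash
python3 -m jog '[[[-42,-2,6,0,0,0.065,0.6],[-42,0.5,6,0,0,0.065,0.6],[-42,3,6,0,0,0.065,0.6],[-41.5,6,6,0,0,0.065,0.6],[-41,8.5,6,0,0,0.065,0.6]]]'
python3 -m jog '[[[-40.5,11.5,6,0,0,0.065,0.6],[-40,14,6,0,0,0.065,0.6],[-39,16.5,6,0,0,0.065,0.6],[0,0,0,0,0,0,0.6],[0,0,0,0,0,0,0.6]]]'
python3 - <<'E'
from h import *
s=bot.observe(); f=bot.grab_frame('wrist'); t=bot.grab_frame('top'); save(f,'w1'); print(s['position'],s['tool_rot'],f['tool_from_camera'].round(3).tolist())
for d in bot.trace('sleeve0',f)[:5]:
    m=d['region']; ys,xs=np.nonzero(m)
    (c,wh,a)=cv2.minAreaRect(np.c_[xs,ys].astype(np.float32)); w=np.array([unproj(f,p,.019,s)[:2] for p in cv2.boxPoints((c,wh,a))])
    e=w[1]-w[0]; g=w[2]-w[1]; 
    print(round(d['conf'],2),np.round(c),f['img'][m].mean(0).round(),np.round(w.mean(0),4),[ (round(np.linalg.norm(v),3),round(np.degrees(np.arctan2(v[1],v[0]))%180,1)) for v in (e,g)])
spots(f,['sleeve0_center','tray_floor','tote'])
for d in bot.trace('tote',t)[:1]:
    ys,xs=np.nonzero(d['region']); r=cv2.minAreaRect(np.c_[xs,ys].astype(np.float32)); print('tote',[np.round(unproj(t,p,.06)[:2],3).tolist() for p in cv2.boxPoints(r)])
E
```

```text
clock: 3.3
position: [0.519, -0.1248, 0.2737]
tool_rot: [3.141, -0.0, 1.893]
force: [0.7, 1.7, 1.4]
grip_width: 0.0513
finger_force: 0.0
clock: 3.8
position: [0.5893, -0.2287, 0.2552]
tool_rot: [-3.14, -0.0, 1.699]
force: [-0.1, 1.7, 0.5]
grip_width: 0.0511
finger_force: 0.0
[ 0.58925339 -0.22870877  0.25518291] [-3.14045565e+00 -2.20063237e-04  1.69927272e+00] [[-0.0, -0.962, -0.275, 0.07], [1.0, -0.001, 0.001, -0.0], [-0.001, -0.275, 0.962, -0.069], [0.0, 0.0, 0.0, 1.0]]
0.93 [390. 227.] [ 53. 125.  65.] [ 0.7236 -0.2605] [(np.float64(0.052), np.float64(43.0)), (np.float64(0.036), np.float64(134.1))]
0.86 [246. 310.] [ 48. 119.  61.] [ 0.5984 -0.3689] [(np.float64(0.056), np.float64(33.3)), (np.float64(0.036), np.float64(118.5))]
0.66 [255. 181.] [142. 149. 153.] [ 0.5903 -0.2325] [(np.float64(0.03), np.float64(7.4)), (np.float64(0.056), np.float64(98.2))]
0.56 [272.  49.] [137. 144. 148.] [ 0.59   -0.1188] [(np.float64(0.032), np.float64(56.6)), (np.float64(0.053), np.float64(151.4))]
sleeve0_center [ 0.5889 -0.2319  0.0208] 0.92 
sleeve0_center [ 0.7271 -0.2592  0.0168] 0.86 
sleeve0_center [ 0.596  -0.3707  0.0146] 0.63 
tray_floor [ 0.5896 -0.1761  0.003 ] 0.83 
tote [ 0.3479 -0.2858 -0.0034] 0.85 
tote [[0.278, -0.227], [0.424, -0.236], [0.421, -0.408], [0.275, -0.394]]
```

View pics/w1.png

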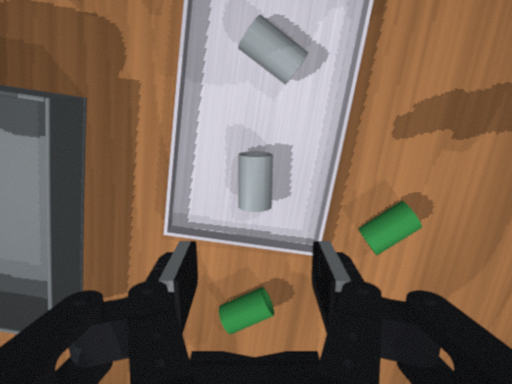

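The wrist view shows sleeve A at (255,181) and B at (272,49), both grey, with the green ones at (390,227) and (246,310) outside the tray. A is at (0.589,-0.231) and the yaw already matches, so I'll descend.

```bash
python3 -m jog '[[[-2,0,40,0,0,0,0.6],[0,0,45,0,0,0,0.6],[0,0,40,0,0,0,0.6],[0,0,30,0,0,0,0.6],[0,0,16,0,0,0,0.6]]]' 30
python3 -m jog '[[[0,0,4,0,0,0,0.6],[0,0,0,0,0,0,0.6],[0,0,0,0,0,0,0.2],[0,0,0,0,0,0,0.2],[0,0,0,0,0,0,0.2]]]' 30
python3 -m jog '[[[0,0,0,0,0,0,0.2],[0,0,0,0,0,0,0.2]]]' 30
```

```text
clock: 4.65
position: [0.5888, -0.2298, 0.0826]
tool_rot: [-3.139, -0.001, 1.7]
force: [-0.1, 0.8, 0.1]
grip_width: 0.0511
finger_force: 0.0
clock: 5.15
position: [0.5904, -0.2307, 0.0826]
tool_rot: [3.139, 0.001, 1.7]
force: [-1.2, -0.3, 7.3]
grip_width: 0.0299
finger_force: 30.0
clock: 5.35
position: [0.5904, -0.2307, 0.0826]
tool_rot: [3.139, 0.001, 1.7]
force: [-0.9, 0.8, 7.0]
grip_width: 0.0299
finger_force: 30.0
```

```bash
python3 -m jog '[[[0,0,0,0,0,0,0.6],[0,0,0,0,0,0,0.6],[0,0,0,0,0,0,0.6]]]' 30
python3 - <<'E'
from h import *
f=bot.grab_frame('wrist'); save(f,'w2')
E
```

```text
clock: 5.65
position: [0.5898, -0.2304, 0.0813]
tool_rot: [3.141, 0.0, 1.7]
force: [-0.5, 0.4, 0.3]
grip_width: 0.0512
finger_force: 0.0
```

View pics/w2.png

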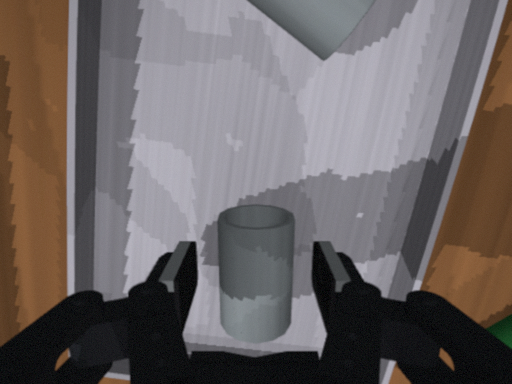

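The sleeve stands centred between the fingers. The 7 N came from the pads swinging forward while closing. I'll pre-close, go slightly lower, then grip and lift.

```bash
python3 -m jog '[[[0,0,0,0,0,0,0.45],[0,0,1,0,0,0,0.45],[0,0,1,0,0,0,0.42],[0,0,0,0,0,0,0.25],[0,0,0,0,0,0,0.25]]]' 40
python3 -m jog '[[[0,0,0,0,0,0,0.25],[0,0,-3,0,0,0,0.25],[0,0,-15,0,0,0,0.25],[0,0,-30,0,0,0,0.25],[0,0,0,0,0,0,0.25]]]' 40
python3 -c "
from h import *
plan([(.589,-.231,.20,97,2),(.36,-.335,.20,97,6)])"
```

```text
clock: 6.2
position: [0.5896, -0.2304, 0.0788]
tool_rot: [-3.142, -0.0, 1.7]
force: [0.1, -0.1, -0.3]
grip_width: 0.0298
finger_force: 39.6
clock: 6.7
position: [0.5911, -0.2313, 0.1313]
tool_rot: [3.137, 0.002, 1.699]
force: [0.4, -1.1, -0.8]
grip_width: 0.0299
finger_force: 39.9
-> 0.589 -0.231 0.2 97
   [0.2, -0.8, -34.4] [0.002, 0.001, 0.003]
   [0.3, -0.9, -34.4] [0.002, 0.001, 0.003]
-> 0.36 -0.335 0.2 97
   [-12.6, -40.0, -0.0] [0.0, 0.0, 0.0]
   [-12.6, -40.0, -0.0] [0.0, 0.0, 0.0]
   [-12.6, -40.0, -0.0] [0.0, 0.0, 0.0]
   [-12.6, -40.0, -0.0] [0.0, 0.0, 0.0]
   [-12.6, -40.0, -0.0] [0.0, 0.0, 0.0]
   [-12.6, -40.0, -0.0] [0.0, 0.0, 0.0]
```

```bash
python3 -m jog '[[[0,0,-34,0,0,0,0.25],[0,0,-34,0,0,0,0.25],[-12.5,-40,0,0,0,0,0.25],[-12.5,-40,0,0,0,0,0.25],[-12.5,-40,0,0,0,0,0.25]]]'
python3 -m jog '[[[-12.5,-40,0,0,0,0,0.25],[-12.5,-40,0,0,0,0,0.25],[-12.5,-40,0,0,0,0,0.25],[0,0,0,0,0,0,0.25],[0,0,0,0,0,0,0.25]]]'
python3 - <<'E'
from h import *
s=bot.observe(); f=bot.grab_frame('wrist'); t=bot.grab_frame('scene'); save(f,'w3'); spots(f,['tote']); spots(t,['tote'])
print(s['position'],s['grip_width'],s['force'])
for n,g in(('w',f),('s',t)):
  for d in bot.trace('tote',g)[:1]:
    ys,xs=np.nonzero(d['region']); r=cv2.minAreaRect(np.c_[xs,ys].astype(np.float32)); print(n,[np.round(unproj(g,p,.06,s)[:2],3).tolist() for p in cv2.boxPoints(r)])
E
```

```text
clock: 7.2
position: [0.4741, -0.2834, 0.1957]
tool_rot: [3.141, 0.0, 1.7]
force: [0.2, -1.1, -1.6]
grip_width: 0.0299
finger_force: 40.2
clock: 7.7
position: [0.3608, -0.3362, 0.1956]
tool_rot: [3.141, 0.0, 1.698]
force: [0.8, 0.4, -1.6]
grip_width: 0.0301
finger_force: 40.2
tote [ 0.3481 -0.284   0.0004] 0.91 
tote [ 0.3484 -0.2873 -0.0017] 0.6 [166. 178.]
tote [ 0.4143 -0.0085 -0.0009] 0.52 [263. 183.]
[ 0.36083124 -0.33620237  0.19564881] 0.03012052155978106 [ 0.79022198  0.43487542 -1.56480709]
s [[0.279, -0.412], [0.278, -0.17], [0.478, -0.17], [0.475, -0.387]]
```

View pics/w3.png

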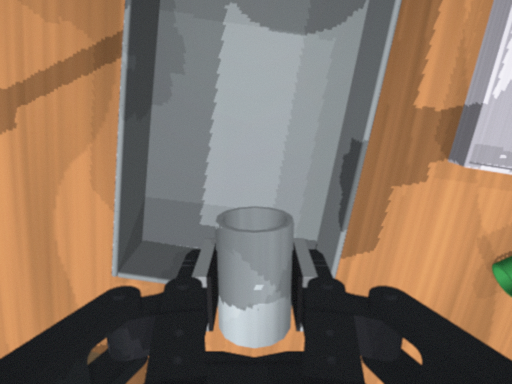

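The wrist view shows the sleeve held at (255,275) above the tote's near end. The tote rim corner is at (117,275) and the right wall is to the right of the fingers. I'll shift 8 mm towards the tote's middle and lower.

```bash
python3 -m jog '[[[2,-8,30,0,0,0,0.25],[0,0,35,0,0,0,0.25],[0,0,30,0,0,0,0.25],[0,0,15,0,0,0,0.25],[0,0,0,0,0,0,0.25]]]'
python3 -m jog '[[[0,0,2,0,0,0,0.25],[0,0,2,0,0,0,0.25],[0,0,0,0,0,0,0.25]]]'
```

```text
clock: 8.5
position: [0.3526, -0.334, 0.0832]
tool_rot: [-3.139, -0.002, 1.7]
force: [0.2, 0.4, -0.7]
grip_width: 0.03
finger_force: 40.2
clock: 8.8
position: [0.3535, -0.3348, 0.0815]
tool_rot: [3.141, 0.001, 1.7]
force: [-0.3, -0.6, -0.9]
grip_width: 0.0299
finger_force: 40.2
```

```bash
python3 -m jog '[[[0,0,1.5,0,0,0,0.25],[0,0,0,0,0,0,0.25]]]'
python3 -m jog '[[[0,0,1,0,0,0,0.25],[0,0,0,0,0,0,0.25]]]'
```

```text
clock: 9.0
position: [0.3534, -0.3348, 0.0797]
tool_rot: [3.141, 0.001, 1.7]
force: [0.7, 0.4, 1.3]
grip_width: 0.0298
finger_force: 40.6
clock: 9.2
position: [0.3534, -0.3349, 0.0796]
tool_rot: [3.14, 0.0, 1.7]
force: [-2.5, 5.9, 31.2]
grip_width: 0.0302
finger_force: 44.1
```

```bash
python3 -m jog '[[[0,0,-0.8,0,0,0,0.25],[0,0,0,0,0,0,0.38],[0,0,0,0,0,0,0.42],[0,0,0,0,0,0,0.5],[0,0,0,0,0,0,0.55]]]'
python3 -m jog '[[[0,0,-10,0,0,0,0.55],[0,0,-30,0,0,0,0.55],[0,0,-40,0,0,0,0.55],[0,0,-40,0,0,0,0.55],[0,0,0,0,0,0,0.55]]]'
python3 - <<'E'
from h import *
s=bot.observe(); f=bot.grab_frame('wrist'); print(s['position'],s['tool_rot'],s['grip_width'])
spots(f,['sleeve0_center'])
plan([(.42,-.22,.20,110,4),(.585,-.121,.20,151.5,5)])
E
```

```text
clock: 9.7
position: [0.353, -0.3347, 0.0791]
tool_rot: [-3.141, -0.0, 1.7]
force: [-0.6, 0.4, -1.0]
grip_width: 0.0469
finger_force: 0.0
clock: 10.2
position: [0.3541, -0.3358, 0.2038]
tool_rot: [3.137, 0.004, 1.699]
force: [-0.0, -0.4, -0.8]
grip_width: 0.047
finger_force: 0.0
[ 0.35408814 -0.3357776   0.20382153] [3.13666876 0.00398374 1.69932835] 0.04695306689110186
sleeve0_center [ 0.3522 -0.3362  0.0209] 0.86 
-> 0.42 -0.22 0.2 110
   [26.3, 20.2, 0.1] [0.0, 0.0, -0.055]
   [25.1, 21.6, 0.1] [0.0, 0.0, -0.055]
   [23.9, 23.0, 0.1] [0.0, 0.0, -0.055]
   [22.6, 24.2, 0.1] [0.0, 0.0, -0.055]
-> 0.585 -0.121 0.2 151.5
   [7.3, 37.8, 0.0] [0.0, 0.0, -0.145]
   [1.8, 38.4, 0.0] [0.0, 0.0, -0.145]
   [-3.8, 38.3, 0.0] [0.0, 0.0, -0.145]
   [-9.3, 37.4, 0.0] [0.0, 0.0, -0.145]
   [-14.6, 35.6, 0.0] [0.0, 0.0, -0.145]
```

The first sleeve rests in the tote at (0.352,-0.336). Next is B.

```bash
python3 -m jog '[[[26,20,0,0,0,-0.055,0.55],[25,21.5,0,0,0,-0.055,0.55],[24,23,0,0,0,-0.055,0.55],[22.5,24,0,0,0,-0.055,0.55],[0,0,0,0,0,0,0.55]]]'
python3 -m jog '[[[7.5,38,0,0,0,-0.145,0.55],[2,38.5,0,0,0,-0.145,0.55],[-4,38.5,0,0,0,-0.145,0.55],[-9.5,37.5,0,0,0,-0.145,0.55],[-14.5,35.5,0,0,0,-0.145,0.55]]]'
python3 -m jog '[[[0,0,0,0,0,0,0.55],[0,0,0,0,0,0,0.55]]]'
python3 - <<'E'
from h import *
s=bot.observe(); f=bot.grab_frame('wrist'); save(f,'w4'); print(s['position'],s['tool_rot'])
for d in bot.trace('sleeve0',f)[:5]:
    m=d['region']; ys,xs=np.nonzero(m)
    (c,wh,a)=cv2.minAreaRect(np.c_[xs,ys].astype(np.float32)); w=np.array([unproj(f,p,.019,s)[:2] for p in cv2.boxPoints((c,wh,a))])
    e=w[1]-w[0]; g=w[2]-w[1]
    print(round(d['conf'],2),np.round(c),f['img'][m].mean(0).round(),np.round(w.mean(0),4),[ (round(np.linalg.norm(v),3),round(np.degrees(np.arctan2(v[1],v[0]))%180,1)) for v in (e,g)])
spots(f,['sleeve0_center'])
plan([(.590,-.119,.20,151.5,1)])
E
```

```text
clock: 10.8
position: [0.4207, -0.217, 0.1983]
tool_rot: [-3.141, -0.002, 1.927]
force: [-0.6, -2.1, -0.9]
grip_width: 0.0469
finger_force: 0.0
clock: 11.3
position: [0.5854, -0.1208, 0.1982]
tool_rot: [-3.141, -0.002, 2.65]
force: [0.2, -0.5, -0.1]
grip_width: 0.0469
finger_force: 0.0
clock: 11.5
position: [0.5843, -0.1214, 0.198]
tool_rot: [-3.141, -0.002, 2.644]
force: [-1.0, -0.5, 0.5]
grip_width: 0.0469
finger_force: 0.0
[ 0.58432901 -0.12141163  0.19795136] [-3.14081273e+00 -1.97154944e-03  2.64425695e+00]
0.92 [ 16. 328.] [28. 75. 38.] [ 0.5913 -0.36  ] [(np.float64(0.029), np.float64(62.7)), (np.float64(0.041), np.float64(140.3))]
0.75 [262. 201.] [116. 122. 126.] [ 0.592  -0.1192] [(np.float64(0.03), np.float64(61.5)), (np.float64(0.057), np.float64(152.8))]
sleeve0_center [ 0.6012 -0.3716  0.0113] 0.87 
-> 0.59 -0.119 0.2 151.5
   [-3.9, 5.8, -1.2] [-0.001, -0.001, -0.002]
```

```bash
python3 -m jog '[[[-3.5,6.5,20,0,0,0,0.52],[0,0,35,0,0,0,0.52],[0,0,35,0,0,0,0.52],[0,0,20,0,0,0,0.52],[0,0,0,0,0,0,0.52]]]'
python3 -m jog '[[[0,0,6,0,0,0,0.48],[0,0,2.5,0,0,0,0.45],[0,0,0,0,0,0,0.42],[0,0,0,0,0,0,0.25],[0,0,0,0,0,0,0.25]]]' 40
python3 -m jog '[[[0,0,0,0,0,0,0.25],[0,0,-3,0,0,0,0.25],[0,0,-15,0,0,0,0.25],[0,0,-30,0,0,0,0.25],[0,0,0,0,0,0,0.25]]]'
python3 -c "
from h import *
plan([(.584,-.121,.20,151.5,2),(.42,-.22,.20,120,5),(.352,-.234,.20,97,3)])"
```

```text
clock: 12.15
position: [0.589, -0.1177, 0.0868]
tool_rot: [-3.14, -0.004, 2.643]
force: [-1.0, -0.1, 0.8]
grip_width: 0.0446
finger_force: 0.0
clock: 12.65
position: [0.5912, -0.1174, 0.0817]
tool_rot: [3.141, 0.001, 2.645]
force: [-1.3, -0.1, 7.8]
grip_width: 0.03
finger_force: 40.2
clock: 13.15
position: [0.5925, -0.1176, 0.133]
tool_rot: [3.14, 0.005, 2.644]
force: [0.5, 0.4, -1.2]
grip_width: 0.0298
finger_force: 39.8
-> 0.584 -0.121 0.2 151.5
   [2.8, -3.4, -33.5] [0.001, 0.002, 0.0]
   [2.9, -3.5, -33.5] [0.001, 0.002, 0.0]
-> 0.42 -0.22 0.2 120
   [19.4, -33.1, -0.0] [0.0, -0.0, 0.11]
   [15.6, -35.0, -0.0] [0.0, -0.0, 0.11]
   [11.7, -36.5, -0.0] [0.0, -0.0, 0.11]
   [7.6, -37.5, -0.0] [0.0, -0.0, 0.11]
   [3.5, -38.2, -0.0] [0.0, -0.0, 0.11]
-> 0.352 -0.234 0.2 97
   [7.3, -22.0, -0.0] [-0.0, -0.0, 0.134]
   [4.3, -22.7, -0.0] [-0.0, -0.0, 0.134]
   [1.2, -23.1, -0.0] [-0.0, -0.0, 0.134]
```

```bash
python3 -m jog '[[[3,-3.5,-34,0,0,0,0.25],[3,-3.5,-34,0,0,0,0.25],[19.5,-33,0,0,0,0.11,0.25],[15.5,-35,0,0,0,0.11,0.25],[11.5,-36.5,0,0,0,0.11,0.25]]]'
python3 -m jog '[[[7.5,-37.5,0,0,0,0.11,0.25],[3.5,-38,0,0,0,0.11,0.25],[7.5,-22,0,0,0,0.134,0.25],[4.5,-22.5,0,0,0,0.134,0.25],[1,-23,0,0,0,0.134,0.25]]]'
python3 -m jog '[[[0,0,0,0,0,0,0.25],[0,0,0,0,0,0,0.25]]]'
python3 - <<'E'
from h import *
s=bot.observe(); f=bot.grab_frame('wrist'); save(f,'w5'); spots(f,['tote','sleeve0_center'])
E
```

```text
clock: 13.65
position: [0.4829, -0.1806, 0.1976]
tool_rot: [3.141, 0.001, 2.311]
force: [0.2, 0.3, -1.2]
grip_width: 0.0297
finger_force: 40.2
clock: 14.15
position: [0.35, -0.2336, 0.1973]
tool_rot: [3.14, -0.0, 1.687]
force: [0.3, 0.6, -1.0]
grip_width: 0.0297
finger_force: 40.2
clock: 14.35
position: [0.3513, -0.2334, 0.1973]
tool_rot: [3.14, 0.0, 1.694]
force: [0.2, 0.3, -1.3]
grip_width: 0.0295
finger_force: 40.2
sleeve0_center [ 0.3507 -0.2358  0.1385] 0.49 
sleeve0_center [ 0.599  -0.3732  0.013 ] 0.46
```

View pics/w5.png

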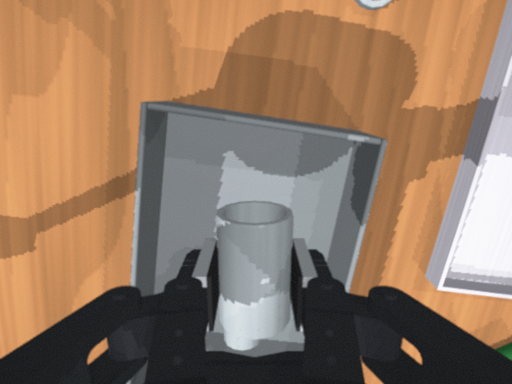

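The second sleeve is held at (255,270) and centred over the tote, whose far rim corners are at (145,103) and (384,138). I'll lower it.

```bash
python3 -m jog '[[[0,0,30,0,0,0,0.25],[0,0,35,0,0,0,0.25],[0,0,30,0,0,0,0.25],[0,0,15,0,0,0,0.25],[0,0,0,0,0,0,0.25]]]'
python3 -m jog '[[[0,0,2,0,0,0,0.25],[0,0,0,0,0,0,0.25]]]'
python3 -m jog '[[[0,0,1,0,0,0,0.25],[0,0,0,0,0,0,0.25]]]'
```

```text
clock: 15.0
position: [0.3506, -0.2331, 0.0851]
tool_rot: [-3.139, -0.002, 1.693]
force: [-0.7, -0.6, -1.4]
grip_width: 0.03
finger_force: 40.2
clock: 15.2
position: [0.3515, -0.2336, 0.0854]
tool_rot: [3.141, 0.001, 1.693]
force: [0.5, 0.3, -1.2]
grip_width: 0.0297
finger_force: 40.2
clock: 15.4
position: [0.3513, -0.2335, 0.0842]
tool_rot: [3.141, 0.001, 1.693]
force: [0.2, 0.4, -0.4]
grip_width: 0.0296
finger_force: 40.2
```

```bash
for i in 1 2 3; do python3 -m jog '[[[0,0,0.7,0,0,0,0.25],[0,0,0,0,0,0,0.25]]]' | egrep 'pos|force'; done
```

```text
position: [0.351, -0.2334, 0.0831]
force: [-0.7, -0.7, -1.6]
finger_force: 40.2
position: [0.351, -0.2335, 0.0826]
force: [-1.0, 1.8, 11.0]
finger_force: 41.6
position: [0.351, -0.2335, 0.0825]
force: [-5.5, 3.3, 37.0]
finger_force: 44.8
```

```bash
python3 -m jog '[[[0,0,-1.1,0,0,0,0.25],[0,0,0,0,0,0,0.38],[0,0,0,0,0,0,0.42],[0,0,0,0,0,0,0.5],[0,0,0,0,0,0,0.55]]]'
python3 -m jog '[[[0,0,-10,0,0,0,0.55],[0,0,-35,0,0,0,0.55],[0,0,-45,0,0,0,0.55],[0,0,-45,0,0,0,0.55],[0,0,0,0,0,0,0.55]]]'
python3 - <<'E'
from h import *
s=bot.observe(); f=bot.grab_frame('wrist'); t=bot.grab_frame('top'); print(s['position'],s['tool_rot'],s['grip_width'])
spots(f,['sleeve0_center','tote']); print('top'); spots(t,['handle','pointer','mark','feeder','machine','sleeve0_center'])
plan([(.37,-.10,.30,110,5),(.40,.18,.30,90,6)])
E
```

```text
clock: 16.5
position: [0.3509, -0.2334, 0.0826]
tool_rot: [-3.141, -0.0, 1.693]
force: [-1.0, 0.0, -0.1]
grip_width: 0.0467
finger_force: 0.0
clock: 17.0
position: [0.3521, -0.2341, 0.2224]
tool_rot: [3.135, 0.003, 1.692]
force: [-0.2, 0.8, -1.0]
grip_width: 0.047
finger_force: 0.0
[ 0.35207542 -0.23414255  0.2223612 ] [3.13529423e+00 2.60929547e-03 1.69244406e+00] 0.04697288863076993
sleeve0_center [ 0.599  -0.3721  0.0125] 0.95 
sleeve0_center [ 0.3488 -0.3357  0.0235] 0.65 
tote [ 0.3478 -0.2858 -0.006 ] 0.65 
top
handle [0.5513 0.2003 0.1421] 0.83 [178. 190.]
mark [ 0.3529 -0.2806 -0.0026] 0.49 [337. 257.]
mark [0.5145 0.275  0.0619] 0.4 [159. 208.]
feeder [0.5792 0.2918 0.0685] 0.66 [154. 187.]
feeder [ 0.353  -0.2335 -0.0006] 0.33 [322. 257.]
machine [0.5881 0.0664 0.0017] 0.81 [228. 187.]
machine [ 0.4117 -0.0048 -0.0008] 0.43 [250. 240.]
sleeve0_center [ 0.599  -0.3741  0.0211] 0.6 [361. 180.]
sleeve0_center [ 0.7241 -0.2615  0.0219] 0.48 [325. 144.]
-> 0.37 -0.1 0.3 110
   [26.0, 7.1, -16.6] [-0.0, -0.0, -0.046]
   [25.7, 8.2, -16.6] [-0.0, -0.0, -0.046]
   [25.3, 9.4, -16.6] [-0.0, -0.0, -0.046]
   [24.8, 10.6, -16.6] [-0.0, -0.0, -0.046]
   [24.3, 11.7, -16.6] [-0.0, -0.0, -0.046]
-> 0.4 0.18 0.3 90
   [42.1, 20.7, 0.0] [-0.0, -0.0, 0.058]
   [43.3, 18.2, 0.0] [-0.0, -0.0, 0.058]
   [44.3, 15.6, 0.0] [-0.0, -0.0, 0.058]
   [45.1, 13.0, 0.0] [-0.0, -0.0, 0.058]
   [45.8, 10.4, 0.0] [-0.0, -0.0, 0.058]
   [46.3, 7.7, 0.0] [-0.0, -0.0, 0.058]
```

Both sleeves are in the tote: one at (0.349,-0.336), the other directly under the gripper. I'll check that in a later picture. Next I'll go over to the feeder.

```bash
python3 -c "
from h import *
plan([(.38,-.05,.32,130,6),(.45,.22,.32,181,7)])"
```

```text
-> 0.38 -0.05 0.32 130
   [29.8, 8.6, -17.1] [-0.0, -0.0, -0.096]
   [28.8, 11.4, -17.1] [-0.0, -0.0, -0.096]
   [27.6, 14.1, -17.1] [-0.0, -0.0, -0.096]
   [26.1, 16.7, -17.1] [-0.0, -0.0, -0.096]
   [24.4, 19.1, -17.1] [-0.0, -0.0, -0.096]
   [22.4, 21.4, -17.1] [-0.0, -0.0, -0.096]
-> 0.45 0.22 0.32 181
   [23.1, 32.5, 0.0] [0.0, 0.0, -0.127]
   [18.8, 35.1, 0.0] [0.0, 0.0, -0.127]
   [14.2, 37.2, 0.0] [0.0, 0.0, -0.127]
   [9.4, 38.7, 0.0] [0.0, 0.0, -0.127]
   [4.4, 39.6, 0.0] [0.0, 0.0, -0.127]
   [-0.7, 39.8, 0.0] [0.0, 0.0, -0.127]
   [-5.7, 39.4, 0.0] [0.0, 0.0, -0.127]
```

```bash
python3 -m jog '[[[30,8.5,-17,0,0,-0.096,0.6],[29,11.5,-17,0,0,-0.096,0.6],[27.5,14,-17,0,0,-0.096,0.6],[26,16.5,-17,0,0,-0.096,0.6],[24.5,19,-17,0,0,-0.096,0.6]]]'|head -3
python3 -m jog '[[[22.5,21.5,-17,0,0,-0.096,0.6],[23,32.5,0,0,0,-0.127,0.6],[19,35,0,0,0,-0.127,0.6],[14,37,0,0,0,-0.127,0.6],[9.5,38.5,0,0,0,-0.127,0.6]]]'|head -3
python3 -m jog '[[[4.5,39.5,0,0,0,-0.127,0.6],[-0.5,40,0,0,0,-0.127,0.6],[-5.5,39.5,0,0,0,-0.127,0.6],[0,0,0,0,0,0,0.6],[0,0,0,0,0,0,0.6]]]'
python3 - <<'E'
from h import *
s=bot.observe(); f=bot.grab_frame('wrist'); t=bot.grab_frame('top'); save(f,'w6')
spots(f,['handle','pointer','mark','feeder'])
for q in('mark','pointer','handle'):
  for d in bot.trace(q,f)[:2]:
    ys,xs=np.nonzero(d['region']); print(q,round(d['conf'],2),len(xs),xs.min(),xs.max(),ys.min(),ys.max())
spots(t,['sleeve0_center','tote','mark','pointer'])
for d in bot.trace('sleeve0',t): ys,xs=np.nonzero(d['region']); print('top sl',round(d['conf'],2),xs.mean(),ys.mean(),unproj(t,(xs.mean(),ys.mean()),.03).round(3))
E
```

```text
clock: 18.0
position: [0.3749, -0.0792, 0.3033]
tool_rot: [-3.141, 0.0, 2.176]
clock: 18.5
position: [0.4198, 0.1058, 0.3195]
tool_rot: [-3.142, -0.0, 2.782]
clock: 19.0
position: [0.4493, 0.2204, 0.319]
tool_rot: [-3.141, -0.001, -3.125]
force: [-0.1, -0.2, 0.7]
grip_width: 0.0511
finger_force: 0.0
handle [0.5565 0.2016 0.1412] 0.65 
pointer [0.504  0.2007 0.0779] 0.97 
pointer [0.5153 0.2811 0.0621] 0.27 
feeder [0.5753 0.2941 0.064 ] 0.75 
mark 0.64 561 301 320 208 246
handle 0.74 5795 186 263 234 351
handle 0.22 584 301 320 208 246
sleeve0_center [ 0.595 -0.373  0.018] 0.65 [361. 181.]
sleeve0_center [ 0.7239 -0.2612  0.0191] 0.55 [325. 145.]
sleeve0_center [ 0.3539 -0.336   0.0159] 0.48 [355. 256.]
tote [ 0.3525 -0.2843  0.001 ] 0.76 [338. 257.]
pointer [0.5061 0.1987 0.0749] 0.73 [183. 209.]
top sl 0.66 323.70676691729324 256.69172932330827 [ 0.353 -0.233  0.03 ]
top sl 0.6 359.8985507246377 180.04347826086956 [ 0.597 -0.366  0.03 ]
top sl 0.51 354.87421383647796 255.25786163522014 [ 0.356 -0.331  0.03 ]
```

View pics/w6.png

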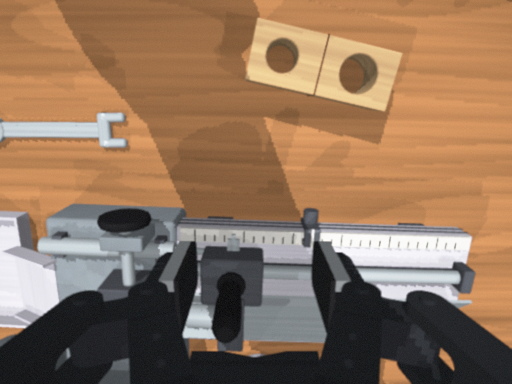

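Both sleeves are confirmed in the tote by the top view ((324,257) and (355,255)). The wrist view shows the handle block at (232,275), the pointer tip near (233,237), the scale strip at row ~237, and the mark clip at cols 301–320, rows 208–246.

Run:
```python
from h import *
s=bot.observe(); f=bot.grab_frame('wrist')
for uv,z in(((310.5,228),.070),((310.5,228),.064),((310.5,240),.070),((310.5,212),.064),((233,237),.076),((182,246),.064),((468,251),.064)): print(uv,z,unproj(f,uv,z,s).round(4))
f['img'][0,0]=0
c=cv2.resize(f['img'][195:270,170:330],None,fx=5,fy=5,interpolation=cv2.INTER_CUBIC); cv2.imwrite('pics/c2.png',c[:,:,::-1])
```

```text
(310.5, 228) 0.07 [0.5033 0.2771 0.07  ]
(310.5, 228) 0.064 [0.5056 0.2782 0.064 ]
(310.5, 240) 0.07 [0.5162 0.2779 0.07  ]
(310.5, 212) 0.064 [0.4885 0.2771 0.064 ]
(233, 237) 0.076 [0.5116 0.2004 0.076 ]
(182, 246) 0.064 [0.5276 0.1471 0.064 ]
(468, 251) 0.064 [0.5292 0.4457 0.064 ]
```

View pics/c2.png

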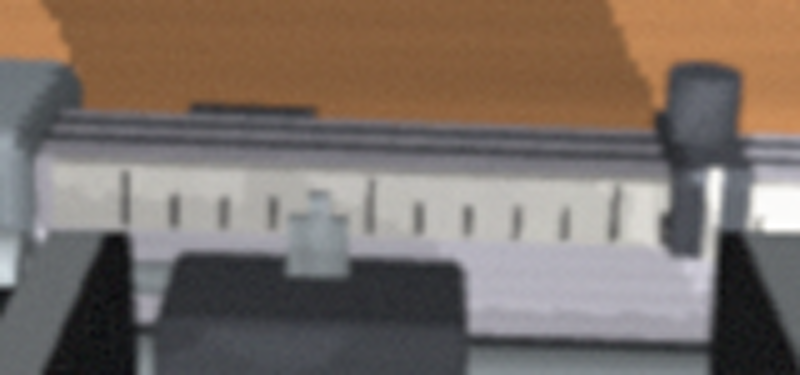

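```bash
python3 -m jog '[[[-18,-10,19.5,0,0,0,0.6],[-18,-10,19.5,0,0,0,0.6],[0,0,0,0,-0.145,0,0.6],[0,0,0,0,-0.145,0,0.6],[0,0,0,0,-0.146,0,0.6]]]'
python3 -m jog '[[[0,0,0,0,0,0,0.6],[0,0,0,0,0,0,0.6]]]'
python3 - <<'E'
from h import *
s=bot.observe(); f=bot.grab_frame('wrist'); t=bot.grab_frame('top'); sc=bot.grab_frame('scene')
for g in(f,t,sc): spots(g,['handle','pointer'])
R=Ro.from_euler('xyz',s['tool_rot']); 
print(R.as_matrix().round(3).tolist(), R.inv().apply(np.array([.528,.2005,.187])-s['position'])*1000)
m=bot.trace('handle',t)[0]['region']; ys,xs=np.nonzero(m); print(xs.min(),xs.max(),ys.min(),ys.max(),len(xs))
for d in bot.trace('sleeve0',t): ys,xs=np.nonzero(d['region']); print('sl',unproj(t,(xs.mean(),ys.mean()),.03).round(3))
E
```

```text
clock: 20.25
position: [0.4864, 0.1994, 0.2805]
tool_rot: [-3.139, 0.412, -3.128]
force: [1.7, -0.1, -1.5]
grip_width: 0.0512
finger_force: 0.0
clock: 20.45
position: [0.4864, 0.2003, 0.2805]
tool_rot: [-3.135, 0.406, -3.124]
force: [-0.4, 0.5, -1.0]
grip_width: 0.0509
finger_force: 0.0
handle [0.5513 0.1985 0.1391] 0.9 
pointer [0.5075 0.1995 0.0802] 0.6 
handle [0.5508 0.1986 0.1406] 0.6 [179. 190.]
pointer [0.5063 0.1991 0.0733] 0.94 [183. 209.]
handle [0.5434 0.2007 0.1442] 0.74 [354. 175.]
pointer [0.5139 0.2813 0.0661] 0.7 [374. 182.]
pointer [0.5092 0.2018 0.0787] 0.53 [346. 181.]
[[-0.919, -0.015, 0.395], [-0.016, 1.0, 0.0], [-0.394, -0.006, -0.919]] [ -1.37532991   0.10786004 102.3469088 ]
173 201 170 202 441
sl [ 0.356 -0.331  0.03 ]
sl [ 0.353 -0.231  0.03 ]
sl [ 0.596 -0.366  0.03 ]
```

```bash
python3 -m jog '[[[-1,-1,25,0,0,0,0.6],[0,0,25,0,0,0,0.6],[0,0,25,0,0,0,0.6],[0,0,18,0,0,0,0.6],[0,0,9,0,0,0,0.6]]]' 60
python3 -m jog '[[[0,0,0,0,0,0,0.6],[0,0,0,0,0,0,0.1],[0,0,0,0,0,0,0.1],[0,0,0,0,0,0,0.1],[0,0,0,0,0,0,0.1]]]' 60
```

```text
clock: 21.5
position: [0.5281, 0.1984, 0.1857]
tool_rot: [-3.135, 0.407, -3.126]
force: [-0.4, -0.1, 0.3]
grip_width: 0.0513
finger_force: 0.0
clock: 22.0
position: [0.528, 0.1994, 0.1883]
tool_rot: [-3.138, 0.409, -3.126]
force: [-3.7, 1.6, 6.2]
grip_width: 0.0216
finger_force: 58.3
```

The handle is gripped (21.6 mm). I'll pull along +y.

```bash
python3 -m jog '[[[0,5,0,0,0,0,0.1],[0,12,0,0,0,0,0.1],[0,15,0,0,0,0,0.1],[0,15,0,0,0,0,0.1],[0,13,0,0,0,0,0.1]]]' 80
python3 -m jog '[[[0,8,0,0,0,0,0.1],[0,5,0,0,0,0,0.1],[0,0,0,0,0,0,0.1],[0,0,0,0,0,0,0.1]]]' 80
python3 - <<'E'
from h import *
s=bot.observe(); f=bot.grab_frame('wrist'); t=bot.grab_frame('top')
for g in(f,t): spots(g,['handle','pointer','mark'])
print(s['position'],s['force'])
c=cv2.resize(f['img'][130:290,130:370],None,fx=3.3,fy=3.3,interpolation=cv2.INTER_CUBIC); cv2.imwrite('pics/c3.png',c[:,:,::-1])
E
```

```text
clock: 22.5
position: [0.5289, 0.2575, 0.1883]
tool_rot: [-3.136, 0.411, -3.13]
force: [20.4, -12.3, -4.3]
grip_width: 0.0213
finger_force: 78.6
clock: 22.9
position: [0.5291, 0.2701, 0.1883]
tool_rot: [-3.136, 0.411, -3.13]
force: [19.9, -9.5, -3.8]
grip_width: 0.0212
finger_force: 79.1
handle [0.5569 0.2702 0.1416] 0.81 
pointer [0.5072 0.2738 0.0767] 0.96 
mark [0.5156 0.2798 0.0598] 0.72 
handle [0.5532 0.2684 0.1368] 0.94 [155. 190.]
handle [ 0.3526 -0.2319  0.0033] 0.36 [322. 257.]
pointer [0.5068 0.267  0.0754] 0.83 [161. 209.]
mark [0.5164 0.2759 0.0603] 0.38 [159. 207.]
[0.52913476 0.27005818 0.18833686] [19.8567548  -9.46022195 -3.77548838]
```

View pics/c3.png

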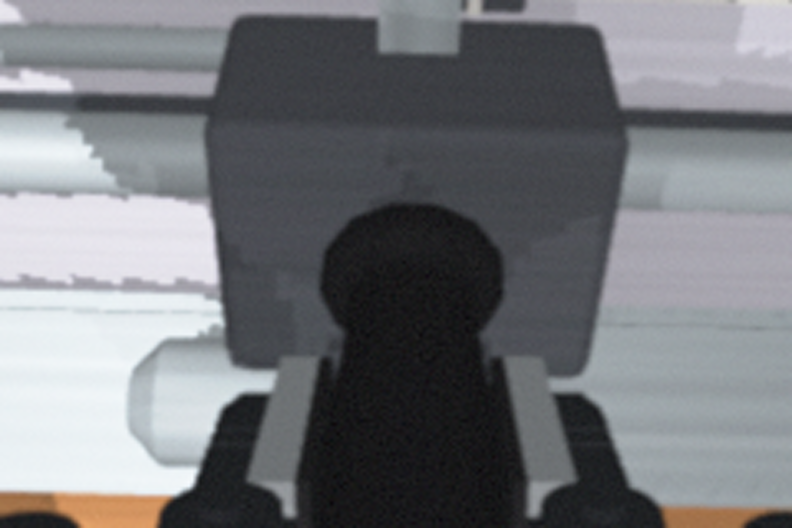

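The crop shows the handle gripped centrally, the pointer stem centred at col ~257, and the clip's white line at col ~274. The pointer is still short of the mark. I'll measure the rest numerically.

Run:
```python
from h import *
s=bot.observe(); f=bot.grab_frame('wrist')
g=cv2.cvtColor(f['img'],cv2.COLOR_RGB2GRAY)
for r in range(104,146,3): print(r,g[r,240:300:2].tolist())
for uv,z in(((257.3,137),.076),((257.3,120),.076),((273.6,131),.070),((273.6,120),.070)): print(uv,z,unproj(f,uv,z,s).round(4))
for q in('mark','pointer'):
  for d in bot.trace(q,f)[:2]:
    ys,xs=np.nonzero(d['region']); print(q,round(d['conf'],2),len(xs),xs.min(),xs.max(),ys.min(),ys.max())
```

```text
104 [177, 175, 175, 174, 182, 185, 186, 173, 177, 155, 74, 72, 70, 69, 72, 79, 88, 188, 218, 154, 87, 79, 80, 86, 87, 84, 139, 183, 180, 179]
107 [177, 173, 175, 174, 175, 176, 175, 176, 176, 151, 72, 74, 71, 71, 74, 77, 85, 182, 202, 119, 70, 72, 75, 76, 73, 73, 151, 189, 189, 190]
110 [174, 172, 174, 174, 175, 178, 174, 172, 172, 148, 71, 74, 72, 70, 68, 71, 89, 184, 188, 103, 73, 74, 71, 71, 69, 78, 164, 191, 190, 190]
113 [175, 171, 173, 175, 175, 173, 167, 131, 127, 131, 127, 97, 68, 70, 71, 73, 96, 186, 181, 96, 69, 71, 69, 71, 71, 87, 181, 194, 192, 190]
116 [175, 174, 174, 174, 176, 173, 172, 164, 165, 167, 169, 108, 70, 72, 70, 71, 105, 187, 177, 88, 72, 73, 72, 73, 69, 95, 187, 170, 85, 180]
119 [175, 173, 175, 174, 175, 176, 176, 165, 165, 166, 166, 100, 70, 69, 70, 68, 119, 188, 163, 78, 73, 71, 72, 70, 68, 120, 196, 157, 76, 185]
122 [173, 174, 164, 133, 129, 127, 127, 142, 147, 156, 168, 129, 113, 114, 112, 80, 127, 193, 166, 74, 71, 72, 72, 70, 68, 142, 198, 141, 106, 191]
125 [178, 172, 167, 150, 147, 142, 142, 143, 147, 148, 150, 147, 142, 138, 134, 86, 127, 180, 147
[... 439 characters left out ...]
1, 154, 143, 148, 146, 143, 143, 148, 160, 161, 160, 160, 160]
137 [58, 56, 99, 139, 135, 131, 127, 130, 132, 137, 135, 134, 130, 126, 118, 71, 63, 63, 66, 66, 69, 75, 74, 74, 72, 80, 81, 81, 82, 92]
140 [62, 60, 99, 139, 135, 129, 130, 131, 135, 136, 133, 131, 129, 128, 113, 62, 60, 60, 59, 57, 61, 58, 60, 61, 58, 61, 60, 57, 59, 58]
143 [63, 58, 98, 137, 135, 130, 130, 130, 137, 136, 135, 134, 130, 126, 112, 63, 60, 60, 60, 60, 60, 64, 61, 62, 59, 57, 61, 59, 58, 63]
(257.3, 137) 0.076 [0.5216 0.2709 0.076 ]
(257.3, 120) 0.076 [0.5124 0.2708 0.076 ]
(273.6, 131) 0.07 [0.5215 0.2791 0.07  ]
(273.6, 120) 0.07 [0.5154 0.2789 0.07  ]
mark 0.6 2486 259 292 49 133
pointer 0.8 22974 9 320 112 356
```

The remaining travel is about 8.5 mm. I'll also relieve the 20 N sideways load.

```bash
python3 -m jog '[[[-1,4,0,0,0,0,0.1],[-1,4.5,0,0,0,0,0.1],[0,0,0,0,0,0,0.1],[0,0,0,0,0,0,0.1]]]' 80
cat > m.py <<'E'
from h import *
s=bot.observe(); f=bot.grab_frame('wrist'); t=bot.grab_frame('top')
print(s['position'],s['force'],s['moment'].round(2))
g=cv2.cvtColor(f['img'],cv2.COLOR_RGB2GRAY)
for r in range(95,132,3): print(r,g[r,236:290:2].tolist())
spots(f,['pointer','mark']); spots(t,['pointer','handle','mark'])
E
python3 m.py
```

```text
clock: 23.85
position: [0.5295, 0.2784, 0.1884]
tool_rot: [-3.135, 0.409, -3.129]
force: [7.1, -10.4, -2.8]
grip_width: 0.021
finger_force: 79.9
[0.52951231 0.27837499 0.18837043] [  7.12097049 -10.4411839   -2.8043071 ] [-1.55 -0.75 -0.62]
95 [151, 150, 152, 101, 66, 66, 66, 65, 68, 64, 83, 92, 82, 61, 62, 63, 62, 62, 65, 85, 148, 155, 152, 153, 152, 152, 152]
98 [161, 160, 159, 94, 80, 82, 78, 74, 81, 80, 152, 219, 187, 84, 76, 76, 74, 76, 72, 81, 148, 155, 151, 151, 152, 149, 154]
101 [166, 164, 163, 97, 80, 79, 78, 80, 80, 83, 150, 218, 184, 78, 68, 74, 71, 71, 74, 87, 158, 162, 162, 161, 160, 162, 162]
104 [176, 175, 172, 102, 73, 74, 71, 69, 73, 79, 149, 192, 161, 66, 72, 69, 71, 71, 79, 103, 182, 187, 183, 181, 182, 182, 180]
107 [174, 175, 173, 101, 64, 61, 63, 63, 70, 75, 142, 193, 150, 70, 71, 71, 72, 71, 69, 117, 187, 189, 188, 187, 186, 188, 189]
110 [176, 175, 172, 100, 66, 63, 63, 66, 65, 75, 148, 188, 142, 71, 74, 69, 71, 68, 68, 133, 191, 189, 189, 189, 189, 189, 189]
113 [173, 168, 125, 76, 66, 63, 64, 65, 68, 117, 129, 132, 129, 102, 72, 72, 71, 72, 71, 143, 191, 18
[... 336 characters left out ...]
49, 164, 155, 127, 115, 111, 110, 87, 75, 154, 176, 108, 126, 192, 192, 190, 191]
125 [174, 162, 87, 60, 90, 147, 146, 142, 140, 142, 144, 149, 148, 144, 138, 136, 135, 97, 79, 168, 171, 86, 122, 174, 173, 175, 174]
128 [158, 162, 158, 84, 98, 149, 148, 143, 142, 145, 146, 148, 149, 145, 143, 140, 138, 92, 76, 159, 169, 159, 166, 171, 172, 173, 172]
131 [158, 158, 156, 106, 100, 148, 149, 143, 140, 144, 148, 146, 149, 146, 145, 140, 137, 86, 93, 156, 157, 158, 157, 157, 157, 157, 159]
pointer [0.5089 0.2748 0.0759] 0.94 
mark [0.5146 0.2822 0.0648] 0.87 
pointer [0.5083 0.2793 0.0745] 0.86 [157. 209.]
handle [0.5548 0.2781 0.143 ] 0.69 [151. 189.]
mark [0.5141 0.275  0.0638] 0.49 [159. 208.]
```

The pointer tip (col 257.8) now sits on the clip's white line (col 258.0) with no significant parallax, and the grip is steady. I'll hand in.

```bash
python3 -c "
from workcell import bot
print(bot.job_done())"
```

```text
the job is handed in; nothing more can be done
None
```

Both sleeves are set down in the tote, the pusher is pulled back with its pointer over the mark clip's white line, the gripper is still holding it there against the spring, and the job is handed in at about 24 s of the 72 s; the verdict was not shown.

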